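# Release and push back the terminal cover

## Task

The screw terminals of the strain-gauge connection box are to be wired next, but their sliding cover is still latched. With the fingertips press the ribbed snap tab in front of the cover straight down until the cover springs free, then push the cover back along its guides until the whole row of terminals lies open, and leave it lying flat on top of the box. Press and push only: do not lift the cover, and leave the screwdriver, the brass weight and the marker beside the box where they are.

Things in the scene. Friction and masses are not known exactly. Their poses are not given: they have to be found in the camera images.
- terminal_box: cream box fixed on the bench, its flat deck 40 mm above the bench, 48 mm over its ribs; 130 mm wide (y), in x from -115 to +100 mm of its origin, which lies on the bench midway between its sides. Its +x points from the tab end (nearer the robot) to the far end: the way the cover slides off; z up. Two guide ribs (inner faces at y = -54 and +54 mm) run back to a low cross rib, the end stop.
- bay (a point): middle of the terminal bay (row of brass screws, under the latched cover) at deck height: an opening 48 mm long in the box's x and 88 mm in y, so its far edge lies 24 mm further along the box's +x. Fixed to the box.
- cover: loose grey shell cover, 62 (x) x 90 (y) x 19 mm high, 90 g; origin at the centre of its underside on the deck, axes as the box's; latched it stands 35 mm ahead (-x) of the box's origin. A low flat tongue ends 45 mm ahead (-x) of its origin, so the bay is open once it has slid 68 mm along +x; the end stop comes at 92 mm. Lips hold it down for the first 46 mm. It slides with about 1 N.
- cover_face (a point): middle of the cover's upright near (-x) face, the face to push: 90 mm wide, free from 5 mm (top of the tongue, 14 mm long, 34 mm wide) to 19 mm above the deck; this point lies 31 mm ahead (-x) of the cover's origin and 53 mm above the bench
- tab_pad (a point): centre of the top of the black ribbed snap tab, a pad of 28 (x) x 40 (y) mm standing 56 mm above the bench when up, the deck round it 16 mm lower; moves with the tab. The cover's near face is 32 mm behind it (+x) while latched, with the tongue between, lower than the pad when fully down
- snap_tab (a joint): travel of the snap tab straight down in m: 0 = up, latched; at about 0.005 it lets the cover go and springs start the cover by 12 mm along +x; 0.008 = bottom. A spring brings it back up. It takes about 5 to 8 N to release.
- driver: loose red-handled screwdriver 150 mm long lying to the right (-y) of the box; origin at the centre of its underside
- brass_weight: loose brass weight, 32 mm across and 42 mm tall, standing to the left (+y) of the box; origin at the centre of its underside
- marker_red: loose red-capped marker 140 mm long lying to the left (+y) of the box, behind the weight; origin at the centre of its underside
Things that resemble listed ones, but are neither listed nor needed, are in the scene too. What is shaped like the cover but green or red is not meant.

How it is judged:
By the outcome, as a careful person would: the job done as asked, in the order asked, and still so for the second after the job is handed in, with the robot touching nothing.
It also fails if it takes over 35 s, if anything falls off the work surface, if the arm or the gripper's body presses on something with over 40 N, if the wrist force passes 120 N, or if a joint passes its speed limit or range.

## Robot

A 6-joint arm with a two-finger parallel gripper is mounted at the origin on a cart in front of the work surface, level with it; the furniture and walls round the work are solid. World frame = base frame: x ahead of the robot, y to its left, z up, the work surface at z = 0. Lengths are in m, angles in rad, forces in N, time in s.
With the tool pointing down it reaches from about 0.225 to 0.875 m from the base axis. Payload 3.4 kg.
Tool frame: the origin (TCP) lies at the very end of the fingers, on their centre line; the grasp point (between the pads) lies 19 mm behind it (manip.hold_point_z is the distance from the TCP to the grasp point, in m); z points along the fingers, y is the line along which they close (so a half turn about z gives the same grasp; the last joint's range is limited). The gripper opens to 85 mm and grips with 20 to 120 N. Pads are 22 mm wide; open, the fingers measure 114 mm over their backs; the gripper's body (76 mm by 85 mm) begins 54 mm behind the grasp point. The pads swing forward as they close: fully open they stand 13 mm farther back than shut.
Start: joints at [-1.307, 0.276, 1.505, -0, 1.361, -0.121], TCP at [0.216, -0.533, 0.209] pointing down, gripper open.
Joint ranges: [-2.89, 2.89], [-0.75, 2.08], [0.22, 2.7], [-1.18, 4.32], [0.11, 2.71], [-2.7, 2.7]. Speed limits (rad/s): [2.57, 2.57, 3.14, 3.14, 3.14, 3.14].

## Interface

Orientations are given as a unit quaternion [w, x, y, z].
In Python, from rig import readout, viewer, order, manip gives the robot as it stands. The module is installed in compiled form; this text tells all that it offers.
- The arm moves only by the tool send_rows, never from a script. Its arguments are lists of equal length, an entry for each row: "xyz": the shift along the world's x, y, z in m, a list of three; "delta_rot": the turn, a rotation vector about the world's x, y, z in degrees, a list of three. In form: {"xyz": [[tx, ty, tz], ...], "delta_rot": [[wx, wy, wz], ...]}. A call has 1 to 12 rows; each row shifts and turns the commanded pose from where the row before left it; what a row does not reach is not made up. A row lasts 1/10 s, in which the tool goes at most 50 mm and 8.59 degrees, less where a joint would pass 70% of its speed; a pose out of reach is approached as far as the arm can. A call with a gripper value outside its range is refused whole. "gripper" is the finger opening in m, from 0 to 0.0854, set as the call begins (left out, the last holds). The fingers move at their own pace and stop on an object; "force" is the grip in N (left out, the last holds). Time passes only in rows, so rows that do not move let the fingers close. It gives the time, the measured TCP pose, the force, the opening and the grip force at its end, in the units of the state.
- readout.get_state(): the state, without advancing time (a new reading comes with each control period).
- viewer.get_image(name): name is "scene" or "top"; returns a dict with "color" (480x640x3 uint8, red, green, blue), "depth" (480x640 float32, m along the optical axis (not along the pixel's ray), 0 where there is no reading), "K" (3x3 intrinsics, pixels), "camera_from_world" (4x4, takes a point from world to camera coordinates). Camera axes: x right, y up, looking along -z (the intrinsics and any distortion apply to the point x, -y, -z); pixel columns grow to the right and rows downward; lengths in m; the calibration is good to about 2 mm. A picture is of the moment at which its call begins.
- order.sign_off(): hands the job in; it is judged then, once.
The state is a dict: "clock": time; "qpos": joint angles; "qd": joint speeds; "effort": joint torques, N m; "position": TCP position; "ee_rot": TCP orientation; "contact_force": force on the tool from outside, world axes, zero at the start; "moment": the same for the moment, N m; "width": finger opening in m; "gripper_force": force on a finger pad.
Only numpy, scipy, OpenCV 4.12 (cv2) and the standard library are available. Lean on these libraries where they do the work, as an engineer would, in place of code of your own. Each camera call takes 0.05 s, during which the arm holds its last target. There are 200 camera calls.

## Working session

There is one attempt and no reset: what is moved stays moved. The work goes in short steps, Python scripts to look and compute and a tool call to move; the robot and the scene stay as the last step left them, time stands still between calls to the robot, and variables do not carry over. Pictures are saved under pics/ and viewed, at most 10 in all, crops included, and the job is handed in when it is done.

Besides the shell and the picture viewer there is one more tool, called as name(argument=value, ...) on one line, values as JSON. send_rows: Moves the arm, as the interface text tells. Its arguments: {"type":"object","properties":{"xyz":{"type":"array"},"delta_rot":{"type":"array"},"gripper":{"type":"number"},"force":{"type":"number"}},"required":["xyz","delta_rot"]}

```bash
mkdir -p pics; cat > h.py <<'E'
import numpy as np, cv2
from rig import readout, viewer
def shot(n,f):
    d=viewer.get_image(n); cv2.imwrite(f'pics/{f}.png',d['color'][...,::-1]); np.savez(f'pics/{f}.npz',**{k:d[k] for k in('color','depth','K','camera_from_world')}); return d
def px(d,u,v,z=None):
    K=d['K'];T=np.linalg.inv(d['camera_from_world'])
    r=np.array([(u-K[0,2])/K[0,0],-(v-K[1,2])/K[1,1],-1.])
    if z is None: return T[:3,:3]@(r*d['depth'][int(v),int(u)])+T[:3,3]
    w=T[:3,:3]@r; return T[:3,3]+w*(z-T[2,3])/w[2]
E
python3 - <<'E'
from h import *
shot('top','t1');shot('scene','s1');s=readout.get_state();print(s['position'],s['ee_rot'],s['contact_force'],s['clock'])
E
```

```text
[ 0.21570367 -0.53244679  0.20782764] [-8.16820220e-04  9.81544375e-01  1.91232763e-01 -5.98837630e-05] [ 0.48162657 -0.40620189 -0.42684474] 0.1
```

View pics/t1.png

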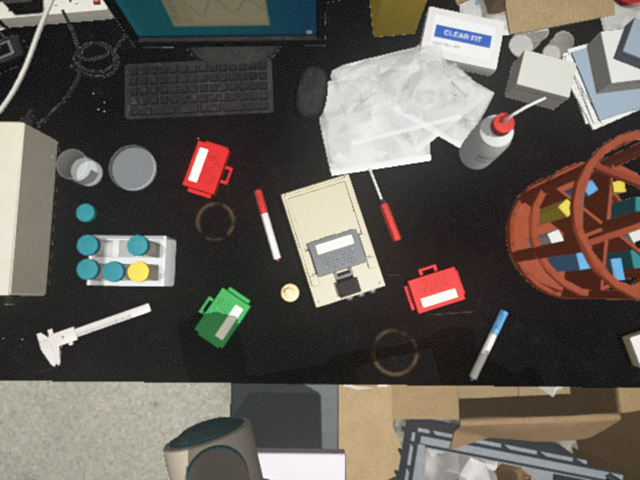

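View pics/s1.png

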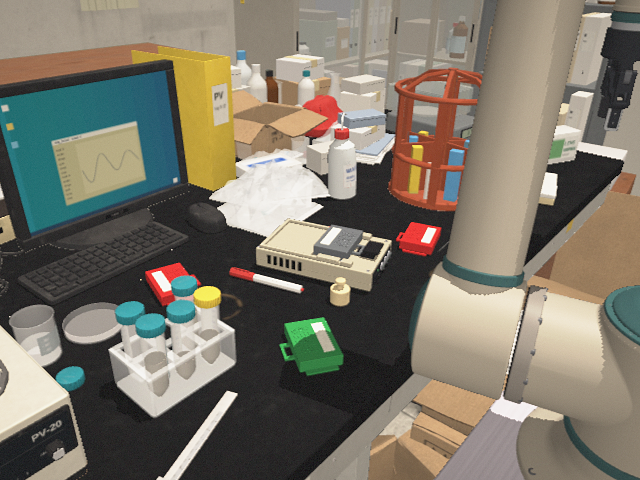

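The top view shows the box at about (333,240), with the grey cover at (337,253) and the black tab at (347,284). The red covers at (207,168) and (436,290) and the green one at (222,318) are decoys. Only the grey one is on the box, so I'll confirm it in a crop.

```bash
python3 - <<'E'
from h import *
d=np.load('pics/t1.npz'); c=d['color'][165:315,260:420,::-1]
cv2.imwrite('pics/c1.png',cv2.resize(c,(640,600),interpolation=cv2.INTER_CUBIC))
E
```

```text
(no output)
```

View pics/c1.png

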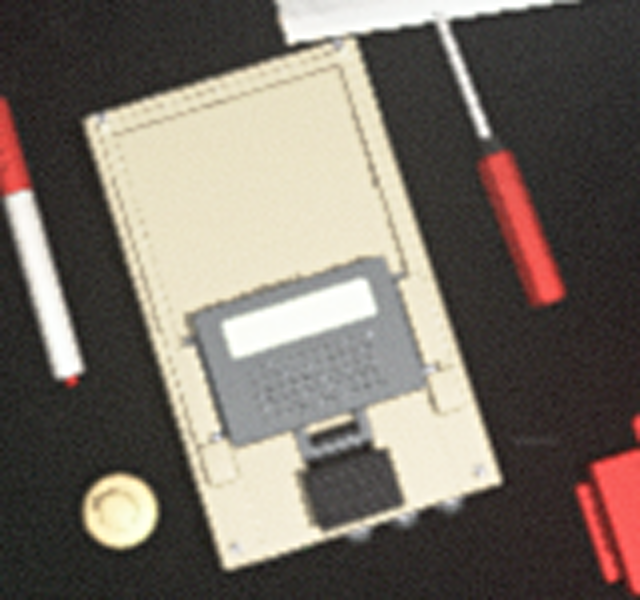

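The crop confirms it: the grey cover's top corners are at crop (190,315), (385,258), (427,383) and (233,443). The black ribbed pad is centred near (353,485), with the tongue between them. Box corners are at (85,118), (355,38), (500,482) and (225,570).

```bash
python3 - <<'E'
from h import *
d=np.load('pics/t1.npz')
def P(u,v,z): return px(d,260+(u+.5)/4-.5,165+(v+.5)/4-.5,z)
for n,z,pts in [('box',.048,[(85,118),(355,38),(500,482),(225,570)]),('box40',.04,[(85,118),(355,38),(500,482),(225,570)]),('cover',.059,[(190,315),(385,258),(427,383),(233,443)]),('pad',.056,[(300,473),(390,450),(403,507),(318,530)])]:
    p=np.array([P(*q,z) for q in pts]); m=p.mean(0)
    ax=(p[0]+p[1]-p[2]-p[3])[:2]; lat=(p[0]+p[3]-p[1]-p[2])[:2]
    print(n,m.round(4),'yaw',np.degrees(np.arctan2(ax[1],ax[0])).round(2),np.degrees(np.arctan2(-lat[0],lat[1])).round(2),'L',np.linalg.norm(ax)/2,np.linalg.norm(lat)/2)
for q in [(353,490),(300,380),(220,250),(215,520),(450,450)]: print(q,px(d,260+q[0]/4,165+q[1]/4).round(4))
print(d['camera_from_world'].round(3))
E
```

```text
box [ 0.5329 -0.1323  0.048 ] yaw 18.0 17.83 L 0.2120226992197922 0.12822426576672571
box40 [ 0.5338 -0.1325  0.04  ] yaw 18.0 17.83 L 0.2140308555036151 0.1294387317931727
cover [ 0.5092 -0.1401  0.059 ] yaw 18.92 17.39 L 0.05903588449804992 0.08987813657218409
pad [ 0.4478 -0.16    0.056 ] yaw 15.54 15.24 L 0.025785796629687836 0.03983472982270626
(353, 490) [ 0.4471 -0.1608  0.0549]
(300, 380) [ 0.4949 -0.1369  0.0605]
(220, 250) [ 0.5548 -0.1009  0.0422]
(215, 520) [ 0.4332 -0.1001  0.0404]
(450, 450) [ 0.4656 -0.2052  0.0402]
[[ 0.011 -1.     0.003 -0.115]
 [ 0.993  0.011  0.117 -0.539]
 [-0.117  0.001  0.993 -0.835]
 [ 0.     0.     0.     1.   ]]
```

send_rows(xyz=[[0.0193,0.031,-0.0098],[0.0193,0.031,-0.0098],[0.0193,0.031,-0.0098],[0.0193,0.031,-0.0098],[0.0193,0.031,-0.0098],[0.0193,0.031,-0.0098],[0.0193,0.031,-0.0098],[0.0193,0.031,-0.0098],[0.0193,0.031,-0.0098],[0.0193,0.031,-0.0098],[0.0193,0.031,-0.0098],[0.0193,0.031,-0.0098]], delta_rot=[[0,0,-0.34],[0,0,-0.34],[0,0,-0.34],[0,0,-0.34],[0,0,-0.34],[0,0,-0.34],[0,0,-0.34],[0,0,-0.34],[0,0,-0.34],[0,0,-0.34],[0,0,-0.34],[0,0,-0.34]], gripper=0)

```text
clock: 1.3
position: [0.4478, -0.1595, 0.0905]
ee_rot: [-0.0, 0.988, 0.156, -0.0]
contact_force: [-0.0, -0.7, -0.2]
width: 0.0003
gripper_force: 0.0
```

send_rows(xyz=[[0,0,0],[0,0,0],[0,0,0]], delta_rot=[[0,0,0],[0,0,0],[0,0,0]])

```text
clock: 1.6
position: [0.4472, -0.1617, 0.0911]
ee_rot: [0.0, 0.988, 0.156, -0.0]
contact_force: [0.6, -0.2, -0.5]
width: 0.0001
gripper_force: 0.0
```

```bash
python3 - <<'E'
from h import *
shot('top','t2');d=shot('scene','s2');s=readout.get_state();print(s['position'],s['ee_rot'],s['contact_force'],s['clock'],s['width'])
def proj(p):
    c=d['camera_from_world']@np.r_[p,1];u=d['K']@[c[0],-c[1],-c[2]];return u[:2]/u[2]
print(proj(s['position']),proj([.4474,-.1604,.056]))
c=d['color'][150:300,240:400,::-1];cv2.imwrite('pics/c2.png',cv2.resize(c,(640,600),interpolation=cv2.INTER_CUBIC))
E
```

```text
[ 0.44719289 -0.16207787  0.09132161] [3.68254529e-04 9.87849558e-01 1.55412660e-01 1.39481926e-04] [ 0.24826728  0.77128583 -0.81824269] 1.7 -0.00020269888559138822
[375.1477885  228.29508116] [373.0267382  246.61705386]
```

View pics/c2.png

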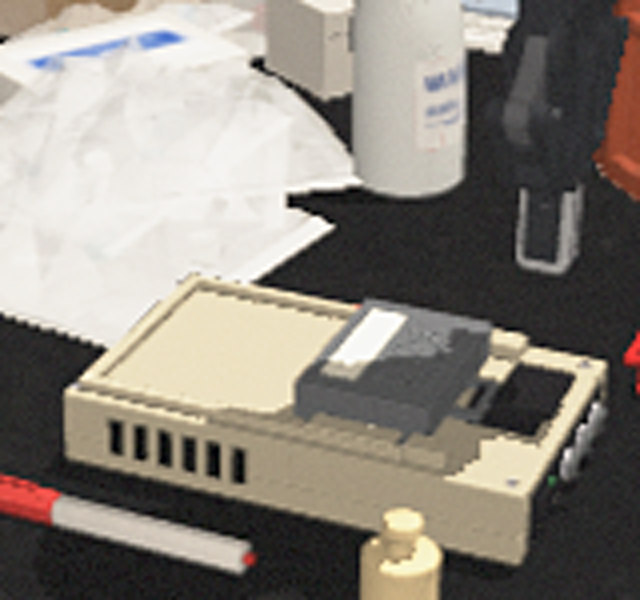

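The crop shows the closed fingers, with tips at crop (545,268), over the pad at (530,395). The projected TCP is at (540,313), which is lower than the visible tip. I'll check this with depth.

```bash
python3 - <<'E'
from h import *
d=np.load('pics/s2.npz')
for u,v in [(525,262),(545,268),(562,262),(572,240),(545,230),(540,300)]: print((u,v),px(d,240+u/4,150+v/4).round(4))
# cloud around tool
from itertools import product
pts=np.array([px(d,u,v) for u,v in product(range(350,400),range(150,235)) if d['depth'][v,u]>0])
m=(np.hypot(pts[:,0]-.447,pts[:,1]+.162)<.06)&(pts[:,2]>.07)
p=pts[m];print(len(p),p[:,2].min());
for z in np.arange(.07,.2,.01):
    q=p[(p[:,2]>=z)&(p[:,2]<z+.01)]
    if len(q):print(z.round(2),len(q),q.min(0).round(3),q.max(0).round(3))
d=np.load('pics/t2.npz'); cv2.imwrite('pics/c3.png',cv2.resize(d['color'][165:315,260:420,::-1],(640,600)))
E
```

```text
(525, 262) [ 0.4525 -0.1551  0.1164]
(545, 268) [ 0.4432 -0.1565  0.1161]
(562, 262) [ 0.4373 -0.16    0.1197]
(572, 240) [ 0.4397 -0.1701  0.1256]
(545, 230) [ 0.441  -0.1507  0.1364]
(540, 300) [ 5.551e-01 -3.274e-01  1.000e-04]
1532 0.1151661684049155
0.11 26 [ 0.436 -0.172  0.115] [ 0.456 -0.151  0.119]
0.12 71 [ 0.436 -0.17   0.12 ] [ 0.457 -0.147  0.13 ]
0.13 82 [ 0.436 -0.173  0.13 ] [ 0.457 -0.146  0.14 ]
0.14 74 [ 0.436 -0.173  0.14 ] [ 0.457 -0.147  0.15 ]
0.15 44 [ 0.432 -0.177  0.15 ] [ 0.456 -0.139  0.16 ]
0.16 121 [ 0.426 -0.196  0.161] [ 0.451 -0.124  0.17 ]
0.17 91 [ 0.423 -0.206  0.17 ] [ 0.451 -0.116  0.18 ]
0.18 144 [ 0.421 -0.213  0.18 ] [ 0.453 -0.108  0.19 ]
0.19 158 [ 0.42 -0.22  0.19] [ 0.459 -0.103  0.2  ]
```

View pics/c3.png

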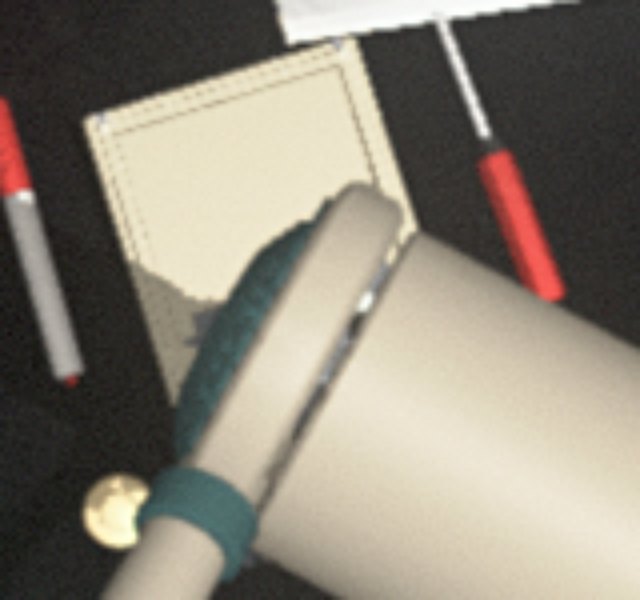

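The top view is blocked by the arm. Scene depth puts the fingertips at z≈0.115, while the state reports a TCP z of 0.091, so they sit about 24 mm higher than reported. Horizontally they're centred on the pad at (0.447,-0.160). I'll go down by feel, stopping to check at each step.

send_rows(xyz=[[0,0.0005,-0.01],[0,0.0005,-0.01],[0,0,-0.008],[0,0,-0.003],[0,0,0],[0,0,0]], delta_rot=[[0,0,0],[0,0,0],[0,0,0],[0,0,0],[0,0,0],[0,0,0]])

```text
clock: 2.3
position: [0.4475, -0.16, 0.06]
ee_rot: [0.0, 0.988, 0.156, -0.0]
contact_force: [-0.1, 1.1, -0.1]
width: -0.0001
gripper_force: 0.0
```

```bash
cat > tip.py <<'E'
from h import *
import sys
d=shot('scene',sys.argv[1]);s=readout.get_state();print(s['position'],s['contact_force'],s['clock'],s['width'])
u,v=np.meshgrid(range(300,420),range(150,290));P=np.array([px(d,a,b) for a,b in zip(u.ravel(),v.ravel())])
x,y,_=s['position'];m=(np.hypot(P[:,0]-x,P[:,1]-y)<.05)&(P[:,2]>.05)
p=P[m];h,e=np.histogram(p[:,2],np.arange(.03,.16,.005));print(dict(zip(e.round(3).tolist(),h.tolist())))
cv2.imwrite(f'pics/{sys.argv[1]}c.png',cv2.resize(d['color'][150:300,240:400,::-1],(640,600),interpolation=cv2.INTER_CUBIC))
E
python3 tip.py s3
```

```text
[ 0.44771514 -0.16010026  0.06016255] [-0.01582957 -0.38711856  0.90177334] 2.35 -0.00033220184289934224
{0.03: 0, 0.035: 0, 0.04: 0, 0.045: 0, 0.05: 61, 0.055: 263, 0.06: 81, 0.065: 0, 0.07: 0, 0.075: 0, 0.08: 5, 0.085: 23, 0.09: 33, 0.095: 43, 0.1: 37, 0.105: 37, 0.11: 40, 0.115: 35, 0.12: 15, 0.125: 16, 0.13: 56, 0.135: 71, 0.14: 28, 0.145: 47, 0.15: 71}
```

View pics/s3c.png

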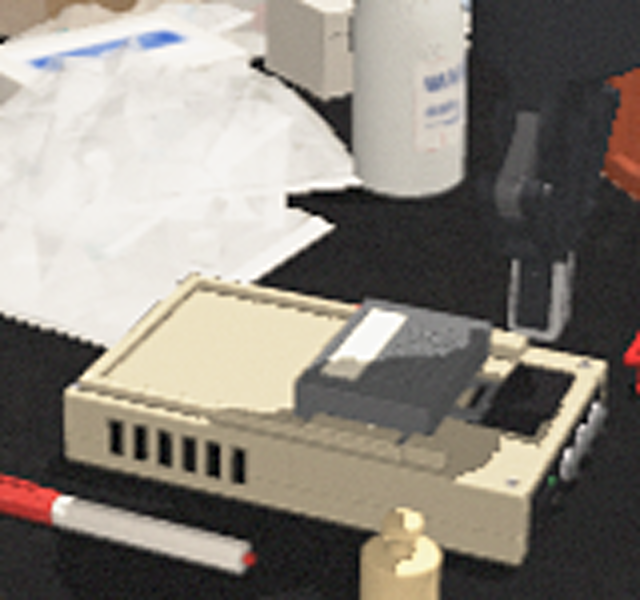

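The tips are at crop (538,335), about 24 mm above the pad at (530,395), which confirms the z offset. I expect contact at a state z of about 0.033.

send_rows(xyz=[[0,0,-0.01],[0,0,-0.008],[0,0,-0.003],[0,0,0],[0,0,0]], delta_rot=[[0,0,0],[0,0,0],[0,0,0],[0,0,0],[0,0,0]])

```text
clock: 2.85
position: [0.4474, -0.16, 0.0389]
ee_rot: [-0.0, 0.988, 0.156, -0.0]
contact_force: [-0.8, -0.4, -0.0]
width: -0.0002
gripper_force: 0.0
```

send_rows(xyz=[[0,0,-0.002],[0,0,-0.002],[0,0,0],[0,0,0]], delta_rot=[[0,0,0],[0,0,0],[0,0,0],[0,0,0]])

```text
clock: 3.25
position: [0.4474, -0.16, 0.0351]
ee_rot: [0.0, 0.988, 0.156, 0.0]
contact_force: [-0.5, 0.1, -0.1]
width: -0.0002
gripper_force: 0.0
```

send_rows(xyz=[[0,0,-0.002],[0,0,0],[0,0,0]], delta_rot=[[0,0,0],[0,0,0],[0,0,0]])

```text
clock: 3.55
position: [0.4477, -0.1602, 0.0333]
ee_rot: [0.0, 0.988, 0.156, 0.0]
contact_force: [0.4, 0.1, 2.9]
width: 0.0001
gripper_force: 1.4
```

```bash
python3 tip.py s4
```

```text
[ 0.44773496 -0.16017214  0.03331845] [ 0.81599331 -0.96712923  2.75583834] 3.6 0.0002021082459536789
{0.03: 0, 0.035: 0, 0.04: 0, 0.045: 0, 0.05: 65, 0.055: 189, 0.06: 109, 0.065: 33, 0.07: 40, 0.075: 36, 0.08: 37, 0.085: 36, 0.09: 28, 0.095: 11, 0.1: 28, 0.105: 59, 0.11: 47, 0.115: 29, 0.12: 54, 0.125: 71, 0.13: 36, 0.135: 46, 0.14: 44, 0.145: 41, 0.15: 61}
```

Contact is at a state z of about 0.034, so the real tip is about 22 mm above the reported TCP. Now I'll press through.

send_rows(xyz=[[0,0,-0.002],[0,0,0],[0,0,-0.002],[0,0,0],[0,0,0]], delta_rot=[[0,0,0],[0,0,0],[0,0,0],[0,0,0],[0,0,0]])

```text
clock: 4.1
position: [0.4477, -0.1601, 0.0292]
ee_rot: [0.0, 0.988, 0.156, 0.0]
contact_force: [0.3, 0.7, 4.7]
width: -0.0004
gripper_force: 2.6
```

send_rows(xyz=[[0,0,-0.001],[0,0,-0.001],[0,0,0],[0,0,0],[0,0,0]], delta_rot=[[0,0,0],[0,0,0],[0,0,0],[0,0,0],[0,0,0]])

```text
clock: 4.6
position: [0.4477, -0.1601, 0.0272]
ee_rot: [0.0, 0.988, 0.156, 0.0]
contact_force: [-0.4, -0.6, 4.7]
width: -0.0006
gripper_force: 2.3
```

```bash
python3 tip.py s5
```

```text
[ 0.44764155 -0.16015718  0.02713491] [-0.25038974 -0.18956474  4.73022989] 4.65 0.00011328740161449976
{0.03: 0, 0.035: 0, 0.04: 0, 0.045: 0, 0.05: 127, 0.055: 47, 0.06: 50, 0.065: 30, 0.07: 38, 0.075: 42, 0.08: 34, 0.085: 23, 0.09: 8, 0.095: 36, 0.1: 61, 0.105: 43, 0.11: 33, 0.115: 56, 0.12: 57, 0.125: 41, 0.13: 48, 0.135: 42, 0.14: 42, 0.145: 63, 0.15: 100}
```

View pics/s5c.png

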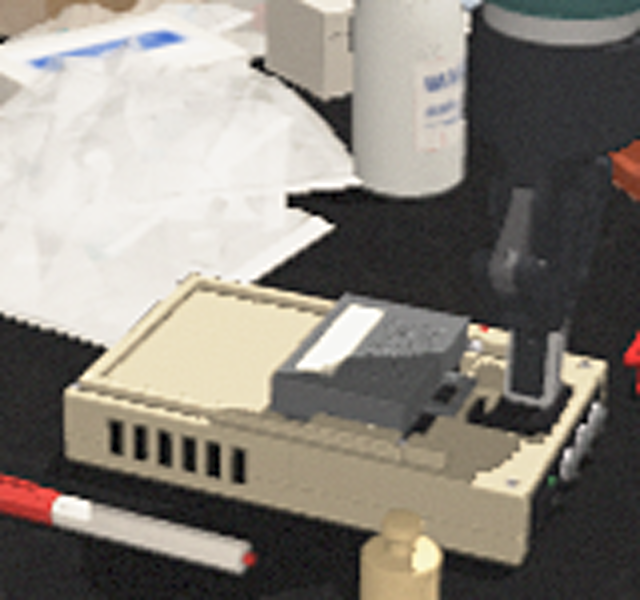

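The cover has sprung free: its front corner moved from crop (490,325) to (468,320), about 12 mm, and there's now a gap before the tongue at (450,395). Next I'll lift, move 30 mm along the box's +x, and lower behind the cover's face.

send_rows(xyz=[[0,0,0.006],[0,0,0.011],[0.0095,0.0031,0],[0.0095,0.0031,0],[0.0095,0.0031,0],[0,0,0],[0,0,-0.005],[0,0,-0.005],[0,0,-0.003],[0,0,0],[0,0,0]], delta_rot=[[0,0,0],[0,0,0],[0,0,0],[0,0,0],[0,0,0],[0,0,0],[0,0,0],[0,0,0],[0,0,0],[0,0,0],[0,0,0]])

```text
clock: 5.75
position: [0.4756, -0.1507, 0.0308]
ee_rot: [-0.0, 0.988, 0.156, -0.0]
contact_force: [0.2, 0.2, 0.1]
width: 0.0001
gripper_force: 0.0
```

send_rows(xyz=[[0,0,-0.002],[0,0,-0.0015],[0,0,0],[0,0,0]], delta_rot=[[0,0,0],[0,0,0],[0,0,0],[0,0,0]])

```text
clock: 6.15
position: [0.4759, -0.1507, 0.0275]
ee_rot: [0.0, 0.988, 0.156, 0.0]
contact_force: [-0.9, 0.0, 0.1]
width: 0.0002
gripper_force: 0.0
```

```bash
python3 tip.py s6
```

```text
[ 0.47597306 -0.15070497  0.02758098] [1.16169173 0.39812851 0.06326504] 6.2 6.460357133721618e-05
{0.03: 0, 0.035: 0, 0.04: 0, 0.045: 0, 0.05: 87, 0.055: 351, 0.06: 246, 0.065: 34, 0.07: 31, 0.075: 38, 0.08: 39, 0.085: 29, 0.09: 8, 0.095: 33, 0.1: 63, 0.105: 51, 0.11: 33, 0.115: 60, 0.12: 66, 0.125: 43, 0.13: 41, 0.135: 48, 0.14: 45, 0.145: 66, 0.15: 90}
```

View pics/s6c.png

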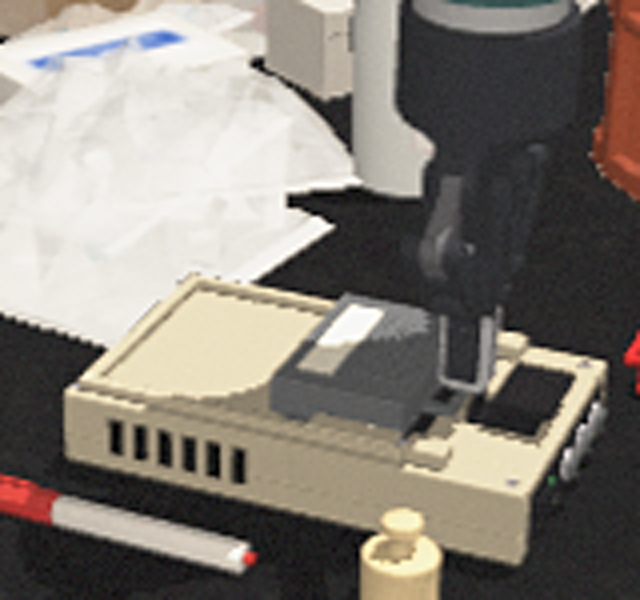

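The fingers stand on the tongue, in front of the cover's face at crop (470,390), with the tab back up at (530,400). Now I'll push gently.

send_rows(xyz=[[0.003,0.001,0],[0.0057,0.00185,0],[0.0057,0.00185,0],[0.0057,0.00185,0],[0.0057,0.00185,0],[0.0057,0.00185,0],[0,0,0]], delta_rot=[[0,0,0],[0,0,0],[0,0,0],[0,0,0],[0,0,0],[0,0,0],[0,0,0]])

```text
clock: 6.9
position: [0.5089, -0.1403, 0.0276]
ee_rot: [0.0, 0.988, 0.156, 0.001]
contact_force: [-0.7, -0.3, -0.3]
width: -0.0001
gripper_force: 0.0
```

send_rows(xyz=[[0.0057,0.00185,0],[0.0057,0.00185,0],[0.0057,0.00185,0],[0.0057,0.00185,0],[0.0057,0.00185,0],[0.004,0.0013,0],[0,0,0],[0,0,0]], delta_rot=[[0,0,0],[0,0,0],[0,0,0],[0,0,0],[0,0,0],[0,0,0],[0,0,0],[0,0,0]])

```text
clock: 7.7
position: [0.5401, -0.1298, 0.0275]
ee_rot: [0.0, 0.988, 0.156, 0.0]
contact_force: [0.7, 0.9, 0.1]
width: -0.0003
gripper_force: 0.0
```

```bash
python3 tip.py s7
```

```text
[ 0.53996494 -0.12986372  0.02756333] [-0.51986814  0.46064274 -0.39316401] 7.75 2.8741895520754822e-05
{0.03: 0, 0.035: 0, 0.04: 0, 0.045: 0, 0.05: 50, 0.055: 136, 0.06: 178, 0.065: 32, 0.07: 35, 0.075: 36, 0.08: 38, 0.085: 28, 0.09: 9, 0.095: 35, 0.1: 71, 0.105: 56, 0.11: 42, 0.115: 67, 0.12: 71, 0.125: 45, 0.13: 52, 0.135: 55, 0.14: 41, 0.145: 68, 0.15: 95}
```

View pics/s7c.png

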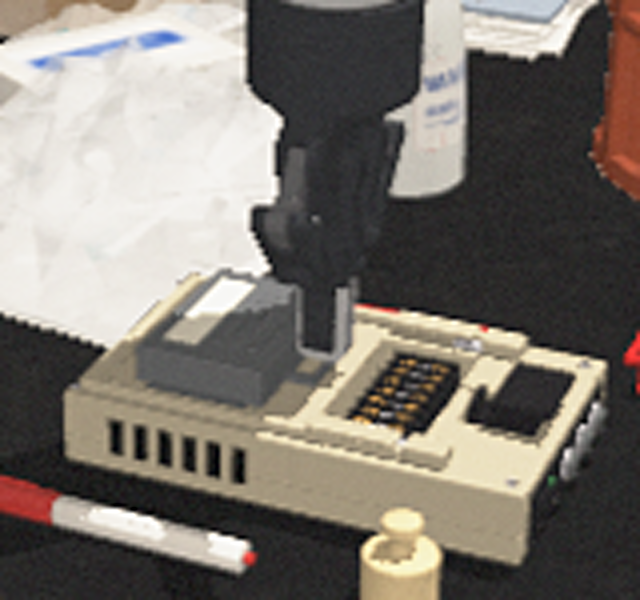

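The row of brass screws at crop (405,390) lies open, and the cover is flat at (215,340). I'll back off, rise, move clear and measure the slide.

send_rows(xyz=[[-0.0038,-0.0012,0],[-0.0057,-0.0019,0],[0,0,0],[0,0,0.015],[0,0,0.03],[0,0,0.03],[0,-0.03,0.03],[-0.02,-0.035,0.01],[-0.02,-0.035,0],[-0.02,-0.035,0],[-0.02,-0.035,0],[-0.02,-0.035,0]], delta_rot=[[0,0,0],[0,0,0],[0,0,0],[0,0,0],[0,0,0],[0,0,0],[0,0,0],[0,0,0],[0,0,0],[0,0,0],[0,0,0],[0,0,0]])

```text
clock: 8.95
position: [0.4293, -0.3392, 0.1427]
ee_rot: [0.0, 0.988, 0.156, 0.0]
contact_force: [0.8, -0.2, 0.3]
width: 0.0005
gripper_force: 0.0
```

send_rows(xyz=[[-0.02,-0.035,0],[-0.02,-0.035,0],[-0.02,-0.035,0],[0,0,0],[0,0,0]], delta_rot=[[0,0,0],[0,0,0],[0,0,0],[0,0,0],[0,0,0]])

```text
clock: 9.45
position: [0.3697, -0.4433, 0.1423]
ee_rot: [-0.0, 0.988, 0.155, 0.0]
contact_force: [-0.2, 0.4, -0.2]
width: 0.0
gripper_force: 0.0
```

```bash
python3 - <<'E'
from h import *
d=shot('top','t8');print(readout.get_state()['clock'])
cv2.imwrite('pics/t8c.png',cv2.resize(d['color'][165:315,260:420,::-1],(640,600),interpolation=cv2.INTER_CUBIC))
E
```

```text
9.5
```

View pics/t8c.png

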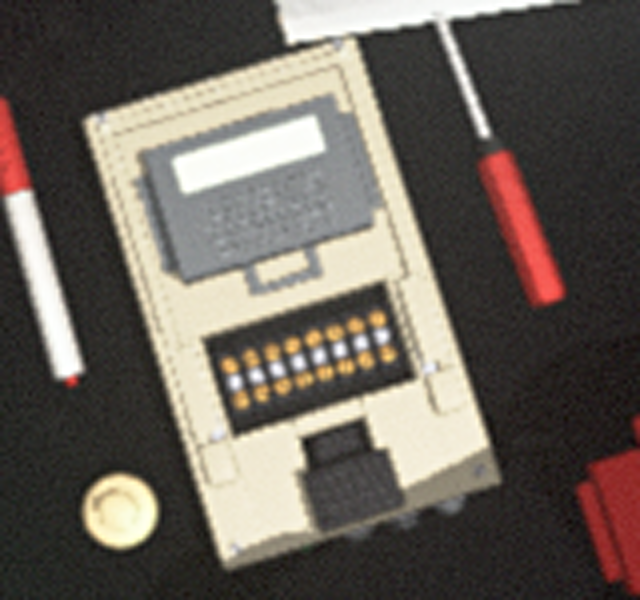

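The cover lies flat at crop (262,190), and its tongue ends at (285,285), clear of the bay's far edge at about (297,310). The weight, marker and screwdriver haven't moved and the robot is clear, so I'm handing in.

```bash
python3 -c "
from rig import order;print(order.sign_off())"
```

```text
the job is handed in; nothing more can be done
None
```

The job is handed in: I pressed the tab until the cover sprang free, then slid the cover back about 77 mm, so the whole terminal row is open, the cover lies flat on the box, and the screwdriver, weight and marker were not moved.

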